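# Proof-pull a stick-on handle with the spring balance

### The job

Proof-test the stick-on bow handle with the spring balance: first, push the balance's red tell-tale up to zero by its knob, then take the balance off its stand, hook it under the bow handle and pull straight up until the pointer stands in the green band, keeping it there for a good second without overshooting the band. Then ease it off, unhook it and hang it back on the two prongs of the stand by its cross handle, with the spring back at zero and the tell-tale still standing in the green band as the record. Do not disturb the solder spool, the jar or the screwdriver.

Things in the scene. Friction and masses are not known exactly. Their poses are not given: they have to be found in the camera images.
- pull_gauge: Loose hanging spring balance, ~0.4 kg. Origin: middle of its black cross handle, a bar 104 mm long (y), 20 deep (x), 22 high (z up). Grasp it mid-bar, across the 20 mm; 56 mm of bar is free between the prongs. White scale side faces -x, to the robot. Below: neck 22 wide, 12 deep to z -24; housing 38 wide, 24 deep to z -136; hook, lowest point z -196. Green band 42 to 54 mm below scale zero.
- gauge_rod (a joint): How far the rod with the hook is pulled out of the housing, m: 0 home, 0.075 fully out. The dark steel pointer on the scale moves with it, so this is the reading; green band = 0.042 to 0.054. A spring pulls it home: 2 N at 0, 200 N more per metre (11.6 N in mid-band).
- hook_bow (a point): Centre line of a 10 mm bar seated in the hook: 185 mm below the handle's middle, rod home. The hook, of 6 mm wire, 20 mm wide inside, lies in the balance's x-z plane, tip up on the -x (scale) side. The entry above the tip is free from 171 to 143 mm below the handle's middle: a bar along the balance's y comes in there from -x, and seats as the balance rises.
- telltale (a joint): Reading of the red tell-tale (maximum pointer) on the same scale, m: 0 = zero (touching the steel pointer when home), 0.075 = scale's end. It slides along the housing's front with 0.6 N of friction and stays where left; the steel pointer pushes it ahead as the rod is pulled out. It starts beyond the green band, from an older test.
- telltale_knob (a point): On the axis of the tell-tale's red knob, a round peg 10 mm across that stands out of the scale side along the balance's -x. This point is 33 mm in front of the balance's middle; the peg ends 8 mm farther out, the housing's face is 21 mm behind. Pinch along y, tool leaning back to the robot: handle and prongs are above. At zero it is 45 mm below the handle's middle.
- stand_seat (a point): Place of the cross handle's middle when hung on the fixed blue stand, 270 mm above the bench. Stand front: -x. Two level prongs of 8 mm diameter run along x at y = +32 and -32 mm, tops 11 mm below this point; the bar lies across them. Their tips turn up at x = -23 mm, to 6 mm above this point. Upright plate at x = +78 mm, 104 wide, to 20 mm above this point.
- bow_bar (a point): Middle of the steel bar of the stick-on bow handle, 63 mm above the bench. The bar, 10 mm in diameter, runs along this point's y, 74 mm straight between legs 96 mm apart; 40 mm of free space under it, down to the panel. The x axis points roughly away from the robot.
- test_panel: Fixed white panel with the bow handle, 110 x 150 x 18 mm, strapped to the bench. Origin under its middle on the bench, axes as point bow_bar. Fixed beside the work, never moved: a blue bench vice, world x 0.25 to 0.475, y 0.03 to 0.19, up to 0.165 m high (0.12 m beyond x 0.40).
- solder_spool: Small black spool of solder, 54 mm diameter, 39 mm high, standing on the bench; origin at the middle of its underside. A bystander.
- jar_nails: Jar with a tan lid, 68 mm diameter, 102 mm high, standing on the bench; origin at the middle of its underside. A bystander.
- screwdriver_red: Red screwdriver, 209 mm long, lying on the bench behind the panel; origin under its middle. A bystander.

How it is judged:
By the outcome, as a careful person would: the job done as asked, in the order asked, and still so for the second after the job is handed in, with the robot touching nothing.
It also fails if it takes over 67 s, if anything falls off the work surface, if the arm or the gripper's body presses on something with over 40 N, if the wrist force passes 120 N, or if a joint passes its speed limit or range.

### The arm

A 6-joint arm with a two-finger parallel gripper is mounted at the origin on a cart in front of the work surface, level with it; the furniture and walls round the work are solid. World frame = base frame: x ahead of the robot, y to its left, z up, the work surface at z = 0. Lengths are in m, angles in rad, forces in N, time in s.
With the tool pointing down it reaches from about 0.425 to 0.95 m from the base axis. Payload 3.5 kg.
Tool frame: the origin (TCP) lies between the finger pads; the fingertips stand 25 mm ahead of it and the grasp point (between the pads) lies 6 mm ahead of it (ctrl.finger_overhang is the distance from the TCP to the fingertips, in m); x points along the fingers, y is the direction in which the jaws open and shut, and the axes are right-handed (so a half turn about x gives the same grasp; the last joint's range is limited). The gripper opens to 85 mm and grips with 20 to 120 N. Pads are 22 mm wide; open, the fingers measure 114 mm over their backs; the gripper's body (76 mm by 85 mm) begins 54 mm behind the grasp point. The pads swing forward as they close: fully open they stand 13 mm farther back than shut.
Start: joints at [-1.399, 0.286, 1.577, -0, 1.279, -0.15], TCP at [0.214, -0.64, 0.256] pointing down, gripper open.
Joint ranges: [-2.77, 2.77], [-0.9, 2.22], [0.21, 2.48], [-1.53, 4.67], [0.24, 2.81], [-2.84, 2.84]. Speed limits (rad/s): [2.79, 2.79, 3.14, 3.14, 3.14, 3.14].

### API

Orientations are given as a unit quaternion [x, y, z, w].
In Python, from plant import ctrl gives the robot as it stands.
- The arm moves only by the tool play_rows, never from a script. Its argument "targets" is a list of rows, each an object with "delta_pos": the shift along the world's x, y, z normalised to -1 to 1, where 1 is 1000 mm, a list of three; "delta_rot": the turn, a rotation vector about the world's x, y, z normalised to -1 to 1, where 1 is pi rad, a list of three; "claw": the finger opening in mm, from 0 to 85.4. In form: [{"delta_pos": [tx, ty, tz], "delta_rot": [wx, wy, wz], "claw": claw}, ...]. A call has 1 to 20 rows; each row is the pose to reach, as a shift and turn from the pose measured when the call began, turning the shorter way round; what a row does not reach only later rows make up. A row lasts 1/12 s, in which the tool goes at most 41.7 mm and 7.16 degrees, less where a joint would pass 70% of its speed; a pose out of reach is approached as far as the arm can. A call with a number of a shift or a turn outside -1 to 1 is refused whole. A call with a gripper value outside its range is refused whole. The fingers move at their own pace and stop on an object; "newtons" is the grip in N (left out, the last holds). Time passes only in rows, so rows that repeat a pose let the fingers close. It gives the time, the measured TCP pose, the force and the opening at its end, in the units of the state.
- ctrl.get_state(): the state, without advancing time (a new reading comes with each control period).
- ctrl.read_camera(name): name is "scene" or "top"; returns the picture (400x640x3 uint8, blue, green, red); there is no depth.
- ctrl.calibration(name): a dict with "fx", "fy", "cx", "cy" (pixels), "k1" (the pictures are not rectified: a ray, as slopes to the right and down, at radius r is drawn at 1 + k1 r^2 times it, then the intrinsics apply), "camera_from_world" (4x4, takes a point from world to camera coordinates). Camera axes: x right, y down, z forward; pixel columns grow to the right and rows downward; lengths in m; the calibration is good to about 2 mm. A picture is of the moment at which its call begins. calibration takes no time and is no camera call.
- ctrl.sign_off(): hands the job in, once; it reports no verdict.
The state is a dict: "time": time; "qpos": joint angles; "dq": joint speeds; "joint_efforts": joint torques, N m; "eef_pos": TCP position; "tcp_rot": TCP orientation; "contact_force": force on the tool from outside, world axes, zero at the start; "wrist_torque": the same for the moment, N m; "opening": opening from 0.0 (shut) to 1.0 (fully open).
Only numpy, scipy, OpenCV 4.12 (cv2) and the standard library are available. Lean on these libraries where they do the work, as an engineer would, in place of code of your own. Each camera call takes 0.05 s, during which the arm holds its last target. There are 200 camera calls.

## Working session

There is one attempt and no reset: what is moved stays moved. The work goes in short steps, Python scripts to look and compute and a tool call to move; the robot and the scene stay as the last step left them, time stands still between calls to the robot, and variables do not carry over. Pictures are saved under pics/ and viewed, about 8 in all and at most 12, crops included, and the job is handed in when it is done.

Besides the shell and the picture viewer there is one more tool, called after "Request:" as name(argument=value, ...) on one line, values as JSON. play_rows: Moves the arm, as the interface text tells. Its arguments: {"type":"object","properties":{"targets":{"type":"array"},"newtons":{"type":"number"}},"required":["targets"]}

```bash
ls; mkdir -p pics; python3 - <<'E'
from plant import ctrl
import cv2,numpy as np
for n in("scene","top"):
    im=ctrl.read_camera(n); cv2.imwrite(f"pics/{n}0.png",im)
    c=ctrl.calibration(n); print({k:c[k] for k in("fx","fy","cx","cy","k1")}); print(np.round(c["camera_from_world"],4))
print(ctrl.get_state())
E
```

```text
pics
{'fx': 470.5597368142671, 'fy': 470.5597368142671, 'cx': 320.1050405391675, 'cy': 192.18344479628078, 'k1': -0.0165513446962658}
[[-0.7642 -0.6448  0.0102  0.4643]
 [-0.5118  0.5968 -0.618   0.412 ]
 [ 0.3924 -0.4775 -0.7861  1.0537]
 [ 0.      0.      0.      1.    ]]
{'fx': 491.49045482299545, 'fy': 491.49045482299545, 'cx': 314.86604583512394, 'cy': 196.63555555304708, 'k1': -0.030330448662413696}
[[-0.0855 -0.9963 -0.0043  0.0351]
 [-0.9548  0.0831 -0.2855  0.6292]
 [ 0.2848 -0.0203 -0.9584  1.0499]
 [ 0.      0.      0.      1.    ]]
{'time': 0.1, 'qpos': array([-1.39899881e+00,  2.87121426e-01,  1.57803953e+00,  1.52510501e-05,
        1.27860195e+00, -1.49987704e-01]), 'dq': array([ 1.35772100e-03, -1.82535656e-03, -3.50589020e-03, -9.24646055e-05,
       -6.15447003e-05, -1.19347793e-03]), 'joint_efforts': array([ 6.06405265e-04, -4.07297516e+01, -2.93696988e+01, -9.20733851e-05,
        3.45944783e-03, -3.49491593e-06]), 'eef_pos': array([ 0.21342104, -0.63979905,  0.25505104]), 'tcp_rot': array([-0.6979709 , -0.11404375,  0.69797732, -0.11250914]), 'contact_force': array([ 0.31974622, -0.29788528, -0.14011094]), 'wrist_torque': array([ 0.01510412, -0.04282889,  0.05696117]), 'opening': 1.0029916085855501}
```

View pics/scene0.png

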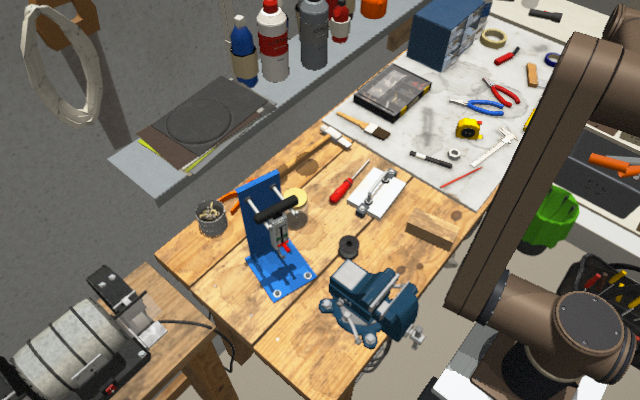

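View pics/top0.png

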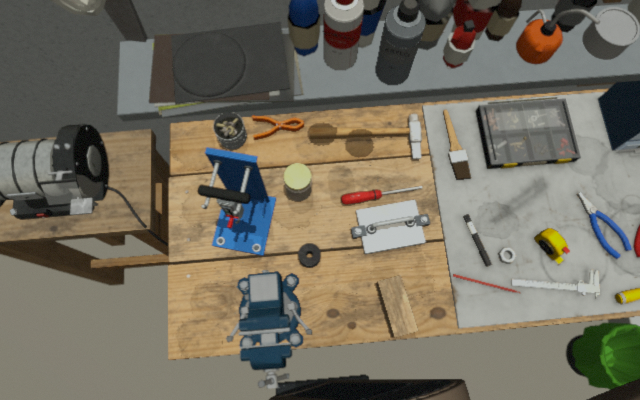

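```bash
python3 - <<'E'
import cv2,numpy as np
t=cv2.imread("pics/top0.png");s=cv2.imread("pics/scene0.png")
def cr(im,x,y,w,h,k):
    c=cv2.resize(im[y:y+h,x:x+w],None,fx=k,fy=k,interpolation=cv2.INTER_CUBIC)
    for i in range((-x)%10,w,10):cv2.line(c,(i*k,0),(i*k,6 if (x+i)%50 else 16),(0,255,255),1)
    for i in range((-y)%10,h,10):cv2.line(c,(0,i*k),(6 if (y+i)%50 else 16,i*k),(0,255,255),1)
    return c
A=np.vstack([cr(t,190,140,80,60,5),cr(t,345,195,80,60,5)])
B=np.vstack([cr(s,240,180,80,70,5),cr(s,345,165,80,50,5)])
cv2.imwrite("pics/c1.png",np.hstack([A,B]))
E
```

```text
(no output)
```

View pics/c1.png

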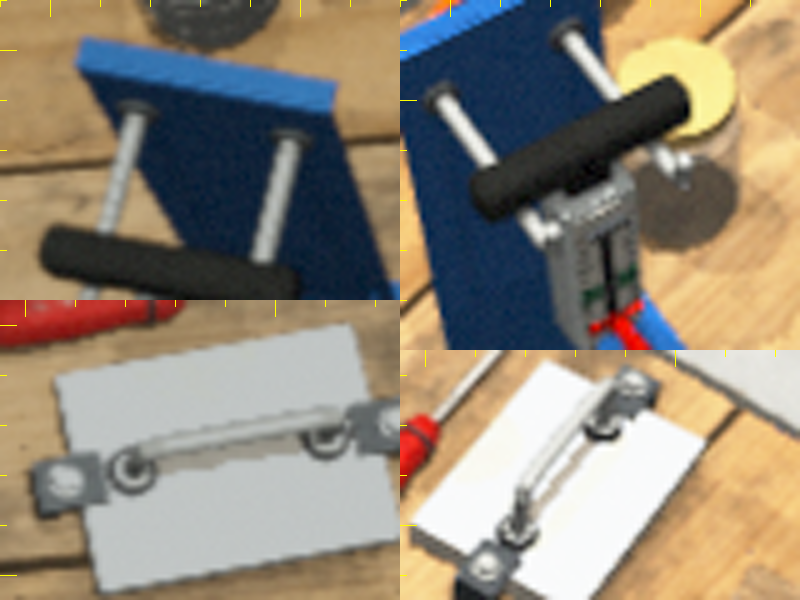

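```bash
cat > h.py <<'E'
import numpy as np,cv2
from plant import ctrl
C={n:ctrl.calibration(n) for n in("scene","top")}
def proj(n,P):
    c=C[n];M=np.array(c["camera_from_world"]);p=np.atleast_2d(P)@M[:3,:3].T+M[:3,3]
    s=p[:,:2]/p[:,2:];s=s*(1+c["k1"]*(s**2).sum(1,keepdims=True))
    return s*[c["fx"],c["fy"]]+[c["cx"],c["cy"]]
def ray(n,uv):
    c=C[n];M=np.array(c["camera_from_world"]);d=(np.array(uv,float)-[c["cx"],c["cy"]])/[c["fx"],c["fy"]]
    s=d.copy()
    for _ in range(9): s=d/(1+c["k1"]*(s@s))
    return -M[:3,:3].T@M[:3,3],M[:3,:3].T@np.array([*s,1])
def atz(n,uv,z):
    o,d=ray(n,uv);return o+d*(z-o[2])/d[2]
def Rz(a):return np.array([[np.cos(a),-np.sin(a),0],[np.sin(a),np.cos(a),0],[0,0,1]])
E
python3 - <<'E'
from h import *
from scipy.optimize import least_squares
def fit(obs,x0,name):
    f=lambda v:np.concatenate([(proj(n,Rz(v[2])@np.array(p)+[v[0],v[1],0])[0]-uv) for n,p,uv in obs])
    r=least_squares(f,x0,loss='soft_l1');print(name,np.round(r.x,4),np.degrees(r.x[2]).round(2));print(r.fun.reshape(-1,2).round(1).tolist())
print("handle",atz("top",(199,190),.27),atz("top",(249.6,196.5),.27),atz("scene",(255,219),.27),atz("scene",(297.5,200),.27))
print("bow",atz("top",(372,224),.063),atz("top",(414,218),.063),atz("scene",(370,193),.063),atz("scene",(391,170),.063))
fit([("top",(0,.052,.27),(199,190)),("top",(0,-.052,.27),(249.6,196.5)),("scene",(0,.052,.27),(255,219)),("scene",(0,-.052,.27),(297.5,200)),
("top",(.078,.052,.29),(205.6,153.4)),("top",(.078,-.052,.29),(257,161.6))],[.6,.2,-.1],"stand")
fit([("top",(.055,.075,.018),(356.6,210.6)),("top",(.055,-.075,.018),(415,199.6)),("top",(-.055,.075,.018),(365,253)),("scene",(.055,-.075,.018),(374,167.4)),("scene",(-.055,-.075,.018),(405.6,183)),("scene",(.055,.075,.018),(347.4,201)),
("top",(0,.045,.064),(372,224)),("top",(0,-.045,.064),(414,218)),("scene",(0,.045,.064),(370,193)),("scene",(0,-.045,.064),(391,170))],[.6,-.15,.1],"panel")
for n,uv,z in(("top",(298,175),.102),("top",(309,253),.039),("scene",(348,242),.039)):print(atz(n,uv,z).round(3))
from plant import ctrl
E
```

```text
handle [0.61009098 0.20940831 0.27      ] [0.58820199 0.11113823 0.27      ] [0.61293428 0.20874602 0.27      ] [0.57882493 0.11388973 0.27      ]
bow [ 0.56008776 -0.14756278  0.063     ] [ 0.56588201 -0.24784727  0.063     ] [ 0.55318256 -0.14693518  0.063     ] [ 0.55721599 -0.25343283  0.063     ]
stand [ 0.5948  0.1617 -0.2831] -16.22
[[-1.1, 0.5], [-0.1, 3.9], [0.2, 1.8], [0.1, -0.9], [0.3, -3.2], [0.5, -1.8]]
panel [ 0.5607 -0.1978  0.0929] 5.32
[[-0.8, -0.4], [0.1, 0.1], [-0.0, 0.8], [-0.2, -1.0], [0.6, -0.2], [-0.7, -2.1], [2.5, 1.2], [-2.1, 0.5], [0.4, -2.2], [-4.3, 0.6]]
[0.683 0.016 0.102]
[0.509 0.005 0.039]
[0.51  0.004 0.039]
```

```bash
python3 - <<'E'
import cv2,numpy as np
t=cv2.imread("pics/top0.png");s=cv2.imread("pics/scene0.png")
def cr(im,x,y,w,h,k):
    c=cv2.resize(im[y:y+h,x:x+w],None,fx=k,fy=k,interpolation=cv2.INTER_CUBIC)
    for i in range((-x)%10,w,10):cv2.line(c,(i*k,0),(i*k,h*k),(0,255,255),1)
    for i in range((-y)%10,h,10):cv2.line(c,(0,i*k),(w*k,i*k),(0,255,255),1)
    return c
cv2.imwrite("pics/c2.png",np.hstack([cr(t,195,175,66,80,6),cr(s,245,190,66,80,6)]))
E
```

```text
(no output)
```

View pics/c2.png

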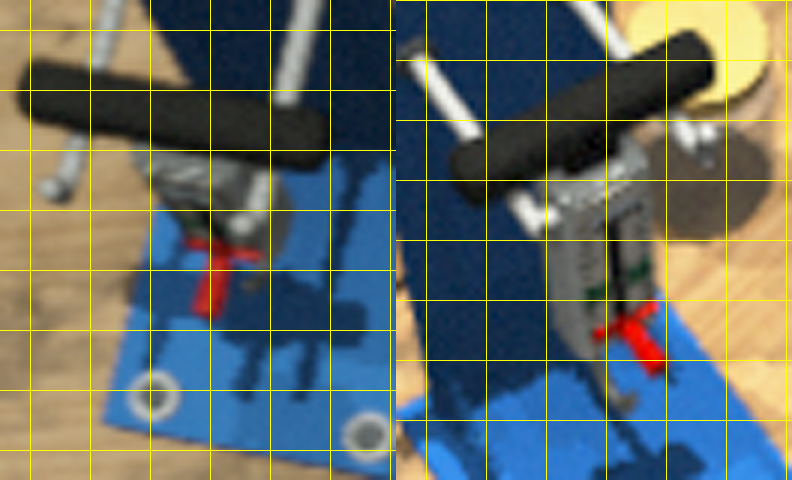

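```bash
python3 - <<'E'
from h import *
from scipy.optimize import least_squares
def fit(obs,x0,name):
    f=lambda v:np.concatenate([(proj(n,Rz(v[2])@np.array(p)+[v[0],v[1],0]+([0,0,v[3]] if k else 0))[0]-uv) for n,p,uv,k in obs])
    r=least_squares(f,x0,loss='soft_l1');print(name,np.round(r.x,4),np.degrees(r.x[2]).round(2));print(r.fun.reshape(-1,2).round(1).tolist())
T=.274
fit([("top",(0,.051,.27),(198.5,189.5),0),("top",(0,-.051,.27),(249.5,197.8),0),("scene",(0,.051,.27),(254.8,219.2),0),("scene",(0,-.051,.27),(297.5,200.5),0),
("top",(-.023,.032,T),(204.2,205.8),0),("top",(-.023,-.032,T),(235.5,212),0),("scene",(-.023,.032,T),(269,226.7),0),("scene",(-.023,-.032,T),(296.5,213.3),0),
("top",(.078,.052,.29),(205.6,153.4),0),("top",(.078,-.052,.29),(257,161.6),0),("top",(-.041,0,0),(229.7,228),1),("scene",(-.041,0,0),(288.2,251.3),1)],[.6,.2,-.1,.2],"stand")
E
```

```text
stand [ 0.5925  0.1627 -0.2921  0.1617] -16.74
[[-0.6, 2.0], [-1.0, 3.9], [1.2, 2.1], [0.4, -0.3], [-0.5, -1.8], [0.2, -1.5], [0.3, -2.8], [-0.7, -3.0], [0.3, -2.2], [0.3, -0.3], [-2.2, 1.1], [1.1, -0.1]]
```

```bash
python3 - <<'E'
from h import *
from scipy.optimize import least_squares
def fit(obs,x0,name):
    f=lambda v:np.concatenate([(proj(n,Rz(v[2])@np.array(p)+[v[0],v[1],0]+([0,0,v[3]] if k else 0))[0]-uv) for n,p,uv,k in obs]+[[0]])
    r=least_squares(f,x0);print(name,np.round(r.x,4),np.degrees(r.x[2]).round(2));print(r.fun[:-1].reshape(-1,2).round(1).tolist())
T=.272
fit([("top",(0,.051,.27),(198.5,189.5),0),("top",(0,-.051,.27),(249.5,197.8),0),("scene",(0,.051,.27),(254.8,219.2),0),("scene",(0,-.051,.27),(297.5,200.5),0),
("top",(-.041,0,0),(229.7,228),1),("scene",(-.041,0,0),(288.2,251.3),1)],[.6,.2,-.1,.2],"gauge")
fit([("top",(-.023,.032,T),(204.2,205.8),0),("top",(-.023,-.032,T),(235.5,212),0),("scene",(-.023,.032,T),(269,226.7),0),("scene",(-.023,-.032,T),(296.5,213.3),0),
("top",(.078,.052,.29),(205.6,153.4),0),("top",(.078,-.052,.29),(257,161.6),0)],[.6,.2,-.1,.2],"stand")
fit([("top",(-.023,.032,T),(204.2,205.8),0),("top",(-.023,-.032,T),(235.5,212),0),("scene",(-.023,.032,T),(269,226.7),0),("scene",(-.023,-.032,T),(296.5,213.3),0)],[.6,.2,-.1,.2],"standtips")
E
```

```text
gauge [ 0.5974  0.1609 -0.2864  0.1523] -16.41
[[0.3, -0.3], [-0.2, 1.3], [0.2, 0.4], [-0.8, -2.0], [-0.6, -0.2], [0.4, 0.3]]
stand [ 0.5895  0.164  -0.2907  0.2   ] -16.65
[[-0.9, -0.0], [-0.2, 0.3], [1.0, -1.1], [-0.0, -1.3], [-0.4, -0.7], [-0.4, 1.1]]
standtips [ 0.5892  0.1643 -0.3001  0.2   ] -17.19
[[-1.1, -0.0], [-0.5, 0.6], [0.8, -1.0], [-0.0, -1.1]]
```

```bash
cat >> h.py <<'E'
from scipy.spatial.transform import Rotation as Ro
S=dict(stand=(np.array([.597,.161]),-.288),panel=(np.array([.560,-.198]),.093))
def target(fr,p,lean,jaw,overhang=.006):
    """grasp point p in frame (z world); tool leans: lean=90deg down, jaw 'x' or 'y' ; returns TCP pos,R"""
    o,a=S[fr];R=Rz(a);g=R@np.array(p)+[*o,0]
    l=np.radians(lean);x=np.array([np.cos(l),0,-np.sin(l)])
    y=np.array({'y':[0,1,0],'-y':[0,-1,0],'x':[1,0,0],'-x':[-1,0,0]}[jaw],float)
    M=R@np.column_stack([x,y,np.cross(x,y)])
    return g-M[:,0]*overhang,M
def delta(pos,M):
    s=ctrl.get_state();R0=Ro.from_quat(s["tcp_rot"])
    rv=(Ro.from_matrix(M)*R0.inv()).as_rotvec()
    d=pos-s["eef_pos"];print("dpos",d.round(4).tolist(),"drot",(rv/np.pi).round(4).tolist(),"rows",np.ceil(max(np.linalg.norm(d)/.0417,np.degrees(np.linalg.norm(rv))/7.16)))
def st():
    s=ctrl.get_state();print("t",round(s["time"],2),"q",s["qpos"].round(2).tolist(),"p",s["eef_pos"].round(4).tolist(),"F",s["contact_force"].round(2).tolist(),"op",round(s["opening"],3),"oh",getattr(ctrl,"finger_overhang",None))
E
python3 - <<'E'
from h import *
st();print(Ro.from_quat(ctrl.get_state()["tcp_rot"]).as_matrix().round(2))
for j in('y','-y'):
    for lean in(45,):
        delta(*target("stand",(-.088,0,.205),lean,j));delta(*target("stand",(-.040,0,.153),lean,j))
for j in('x','-x'):delta(*target("stand",(0,0,.27),90,j))
E
```

```text
t 0.1 q [-1.4, 0.29, 1.58, 0.0, 1.28, -0.15] p [0.2134, -0.6398, 0.2551] F [0.32, -0.3, -0.14] op 1.003 oh 0.025
[[-0.    0.32 -0.95]
 [ 0.   -0.95 -0.32]
 [-1.   -0.   -0.  ]]
dpos [0.2951, 0.827, -0.0458] drot [-0.3272, -0.0064, 0.7534] rows 22.0
dpos [0.3412, 0.8134, -0.0978] drot [-0.3272, -0.0064, 0.7534] rows 22.0
dpos [0.2951, 0.827, -0.0458] drot [0.0036, -0.2536, -0.1842] rows 22.0
dpos [0.3412, 0.8134, -0.0978] drot [0.0036, -0.2536, -0.1842] rows 22.0
dpos [0.3836, 0.8008, 0.0209] drot [-0.0006, -0.0004, 0.3059] rows 22.0
dpos [0.3836, 0.8008, 0.0209] drot [-0.0005, 0.0007, -0.6941] rows 22.0
```

Request:
play_rows(targets=[{"delta_pos":[0.29,0.4,0.1],"delta_rot":[0,0,-0.09],"claw":40},{"delta_pos":[0.29,0.4,0.1],"delta_rot":[0,0,-0.09],"claw":40},{"delta_pos":[0.29,0.4,0.1],"delta_rot":[0,0,-0.09],"claw":40},{"delta_pos":[0.29,0.4,0.1],"delta_rot":[0,0,-0.09],"claw":40},{"delta_pos":[0.29,0.4,0.1],"delta_rot":[0,0,-0.09],"claw":40},{"delta_pos":[0.29,0.4,0.1],"delta_rot":[0,0,-0.09],"claw":40},{"delta_pos":[0.29,0.4,0.1],"delta_rot":[0,0,-0.09],"claw":40},{"delta_pos":[0.29,0.4,0.1],"delta_rot":[0,0,-0.09],"claw":40},{"delta_pos":[0.29,0.4,0.1],"delta_rot":[0,0,-0.09],"claw":40},{"delta_pos":[0.29,0.4,0.1],"delta_rot":[0,0,-0.09],"claw":40},{"delta_pos":[0.29,0.4,0.1],"delta_rot":[0,0,-0.09],"claw":40},{"delta_pos":[0.29,0.4,0.1],"delta_rot":[0,0,-0.09],"claw":40},{"delta_pos":[0.295,0.81,0.1],"delta_rot":[0.0036,-0.2536,-0.1842],"claw":40},{"delta_pos":[0.295,0.81,0.1],"delta_rot":[0.0036,-0.2536,-0.1842],"claw":40},{"delta_pos":[0.295,0.81,0.1],"delta_rot":[0.0036,-0.2536,-0.1842],"claw":40},{"delta_pos":[0.295,0.81,0.1],"delta_rot":[0.0036,-0.2536,-0.1842],"claw":40},{"delta_pos":[0.295,0.81,0.1],"delta_rot":[0.0036,-0.2536,-0.1842],"claw":40},{"delta_pos":[0.295,0.81,0.1],"delta_rot":[0.0036,-0.2536,-0.1842],"claw":40},{"delta_pos":[0.295,0.81,0.1],"delta_rot":[0.0036,-0.2536,-0.1842],"claw":40},{"delta_pos":[0.295,0.81,0.1],"delta_rot":[0.0036,-0.2536,-0.1842],"claw":40}], newtons=30)

```text
time: 1.77
eef_pos: [0.5053, 0.0548, 0.3527]
tcp_rot: [0.912, -0.133, -0.383, -0.054]
contact_force: [1.5, -0.1, 1.0]
opening: 0.472
```

```bash
python3 - <<'E'
from h import *
st()
delta(*target("stand",(-.088,0,.205),45,'-y'))
E
```

```text
t 1.77 q [-0.0, -0.48, 2.23, -0.33, 0.67, 2.04] p [0.5053, 0.0548, 0.3527] F [1.48, -0.13, 1.04] op 0.472 oh 0.025
dpos [0.0033, 0.1324, -0.1434] drot [0.0002, -0.0032, -0.0002] rows 5.0
```

Request:
play_rows(targets=[{"delta_pos":[0.003,0.132,-0.04],"delta_rot":[0,-0.003,0],"claw":40},{"delta_pos":[0.003,0.132,-0.04],"delta_rot":[0,-0.003,0],"claw":40},{"delta_pos":[0.003,0.132,-0.04],"delta_rot":[0,-0.003,0],"claw":40},{"delta_pos":[0.003,0.132,-0.04],"delta_rot":[0,-0.003,0],"claw":40},{"delta_pos":[0.003,0.132,-0.143],"delta_rot":[0,-0.003,0],"claw":40},{"delta_pos":[0.003,0.132,-0.143],"delta_rot":[0,-0.003,0],"claw":40},{"delta_pos":[0.003,0.132,-0.143],"delta_rot":[0,-0.003,0],"claw":40},{"delta_pos":[0.003,0.132,-0.143],"delta_rot":[0,-0.003,0],"claw":40}])

```text
time: 2.43
eef_pos: [0.5052, 0.1827, 0.2062]
tcp_rot: [0.911, -0.131, -0.387, -0.052]
contact_force: [1.0, -0.3, 0.5]
opening: 0.466
```

```bash
python3 - <<'E'
from h import *
st()
delta(*target("stand",(-.040,0,.153),45,'-y'))
im=ctrl.read_camera("scene");t=ctrl.read_camera("top")
f=lambda i,x,y:cv2.resize(i[y:y+100,x:x+100],None,fx=4,fy=4,interpolation=2)
cv2.imwrite("pics/a1.png",np.hstack([f(im,230,180),f(t,180,160)]))
E
```

```text
t 2.43 q [0.33, -0.16, 2.27, -0.88, 0.55, 2.84] p [0.5052, 0.1827, 0.2062] F [1.04, -0.29, 0.47] op 0.466 oh 0.025
dpos [0.0494, -0.0091, -0.049] drot [0.0008, -0.0061, -0.0016] rows 2.0
```

View pics/a1.png

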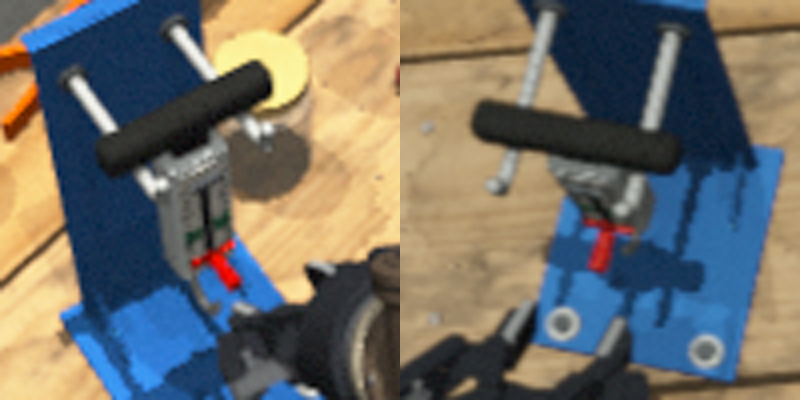

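Request:
play_rows(targets=[{"delta_pos":[-0.01,0,0.02],"delta_rot":[-0.64,0.19,0.667],"claw":40},{"delta_pos":[-0.01,0,0.02],"delta_rot":[-0.64,0.19,0.667],"claw":40},{"delta_pos":[-0.01,0,0.02],"delta_rot":[-0.64,0.19,0.667],"claw":40},{"delta_pos":[-0.01,0,0.02],"delta_rot":[-0.64,0.19,0.667],"claw":40},{"delta_pos":[-0.01,0,0.02],"delta_rot":[-0.64,0.19,0.667],"claw":40},{"delta_pos":[-0.01,0,0.02],"delta_rot":[-0.64,0.19,0.667],"claw":40},{"delta_pos":[-0.01,0,0.02],"delta_rot":[-0.64,0.19,0.667],"claw":40},{"delta_pos":[-0.01,0,0.02],"delta_rot":[-0.64,0.19,0.667],"claw":40},{"delta_pos":[-0.01,0,0.02],"delta_rot":[-0.64,0.19,0.667],"claw":40},{"delta_pos":[-0.01,0,0.02],"delta_rot":[-0.64,0.19,0.667],"claw":40},{"delta_pos":[-0.01,0,0.02],"delta_rot":[-0.64,0.19,0.667],"claw":40},{"delta_pos":[-0.01,0,0.02],"delta_rot":[-0.64,0.19,0.667],"claw":40},{"delta_pos":[-0.01,0,0.02],"delta_rot":[-0.64,0.19,0.667],"claw":40},{"delta_pos":[-0.01,0,0.02],"delta_rot":[-0.64,0.19,0.667],"claw":40},{"delta_pos":[-0.01,0,0.02],"delta_rot":[-0.64,0.19,0.667],"claw":40},{"delta_pos":[-0.01,0,0.02],"delta_rot":[-0.64,0.19,0.667],"claw":40},{"delta_pos":[-0.01,0,0.02],"delta_rot":[-0.64,0.19,0.667],"claw":40},{"delta_pos":[-0.01,0,0.02],"delta_rot":[-0.64,0.19,0.667],"claw":40},{"delta_pos":[-0.01,0,0.02],"delta_rot":[-0.64,0.19,0.667],"claw":40},{"delta_pos":[-0.01,0,0.02],"delta_rot":[-0.64,0.19,0.667],"claw":40}])

```text
time: 4.2
eef_pos: [0.5001, 0.1841, 0.2372]
tcp_rot: [0.337, 0.313, -0.246, 0.853]
contact_force: [0.6, -0.3, 0.4]
opening: 0.468
```

```bash
python3 - <<'E'
from h import *
st()
delta(*target("stand",(-.088,0,.200),45,'y'))
E
```

```text
t 4.2 q [0.34, -0.22, 2.26, -0.87, 0.59, 0.31] p [0.5001, 0.1841, 0.2372] F [0.56, -0.32, 0.38] op 0.468 oh 0.025
dpos [0.0085, 0.0031, -0.0329] drot [-0.1359, 0.0442, 0.1437] rows 6.0
```

Request:
play_rows(targets=[{"delta_pos":[0.0085,0.003,-0.033],"delta_rot":[-0.136,0.044,0.1437],"claw":40},{"delta_pos":[0.0085,0.003,-0.033],"delta_rot":[-0.136,0.044,0.1437],"claw":40},{"delta_pos":[0.0085,0.003,-0.033],"delta_rot":[-0.136,0.044,0.1437],"claw":40},{"delta_pos":[0.0085,0.003,-0.033],"delta_rot":[-0.136,0.044,0.1437],"claw":40},{"delta_pos":[0.0085,0.003,-0.033],"delta_rot":[-0.136,0.044,0.1437],"claw":40},{"delta_pos":[0.0085,0.003,-0.033],"delta_rot":[-0.136,0.044,0.1437],"claw":40},{"delta_pos":[0.0085,0.003,-0.033],"delta_rot":[-0.136,0.044,0.1437],"claw":40},{"delta_pos":[0.02,-0.0004,-0.045],"delta_rot":[-0.136,0.044,0.1437],"claw":40},{"delta_pos":[0.0315,-0.004,-0.057],"delta_rot":[-0.136,0.044,0.1437],"claw":40},{"delta_pos":[0.043,-0.007,-0.069],"delta_rot":[-0.136,0.044,0.1437],"claw":40},{"delta_pos":[0.0546,-0.0105,-0.081],"delta_rot":[-0.136,0.044,0.1437],"claw":40},{"delta_pos":[0.0546,-0.0105,-0.081],"delta_rot":[-0.136,0.044,0.1437],"claw":40},{"delta_pos":[0.0546,-0.0105,-0.081],"delta_rot":[-0.136,0.044,0.1437],"claw":40}])

```text
time: 5.28
eef_pos: [0.5551, 0.1734, 0.1565]
tcp_rot: [0.056, 0.378, -0.133, 0.914]
contact_force: [0.1, 1.0, -0.2]
opening: 0.463
```

```bash
python3 - <<'E'
from h import *
st()
delta(*target("stand",(-.040,0,.152),45,'y'))
im=ctrl.read_camera("scene");t=ctrl.read_camera("top")
f=lambda i,x,y:cv2.resize(i[y:y+80,x:x+80],None,fx=5,fy=5,interpolation=2)
cv2.imwrite("pics/a2.png",np.hstack([f(im,240,190),f(t,190,170)]))
E
```

```text
t 5.28 q [0.28, 0.02, 2.21, -1.11, 0.44, -0.08] p [0.5551, 0.1734, 0.1565] F [0.05, 1.0, -0.22] op 0.463 oh 0.025
dpos [-0.0005, 0.0002, -0.0003] drot [-0.0003, 0.0004, 0.0006] rows 1.0
```

View pics/a2.png

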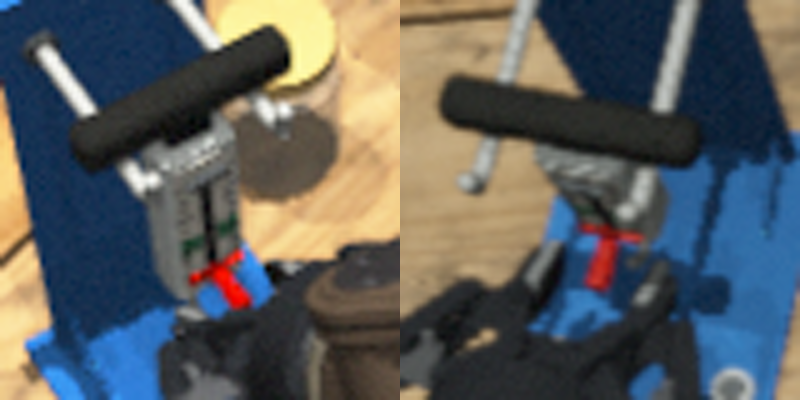

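Request:
play_rows(targets=[{"delta_pos":[0,0,0],"delta_rot":[0,0,0],"claw":20},{"delta_pos":[0,0,0],"delta_rot":[0,0,0],"claw":14},{"delta_pos":[0,0,0],"delta_rot":[0,0,0],"claw":6},{"delta_pos":[0,0,0],"delta_rot":[0,0,0],"claw":6},{"delta_pos":[0,0,0],"delta_rot":[0,0,0],"claw":6},{"delta_pos":[0,0,0],"delta_rot":[0,0,0],"claw":6}], newtons=20)

```text
time: 5.88
eef_pos: [0.5551, 0.1741, 0.1578]
tcp_rot: [0.056, 0.377, -0.132, 0.915]
contact_force: [-0.0, 0.3, 1.0]
opening: 0.108
```

Request:
play_rows(targets=[{"delta_pos":[0,0,0.008],"delta_rot":[0,0,0],"claw":6},{"delta_pos":[0,0,0.016],"delta_rot":[0,0,0],"claw":6},{"delta_pos":[0,0,0.024],"delta_rot":[0,0,0],"claw":6},{"delta_pos":[0,0,0.032],"delta_rot":[0,0,0],"claw":6},{"delta_pos":[0,0,0.04],"delta_rot":[0,0,0],"claw":6},{"delta_pos":[0,0,0.048],"delta_rot":[0,0,0],"claw":6},{"delta_pos":[0,0,0.054],"delta_rot":[0,0,0],"claw":6},{"delta_pos":[0,0,0.06],"delta_rot":[0,0,0],"claw":6},{"delta_pos":[0,0,0.065],"delta_rot":[0,0,0],"claw":6},{"delta_pos":[0,0,0.065],"delta_rot":[0,0,0],"claw":6},{"delta_pos":[0,0,0.065],"delta_rot":[0,0,0],"claw":6}])

```text
time: 6.8
eef_pos: [0.5554, 0.1741, 0.2234]
tcp_rot: [0.056, 0.377, -0.132, 0.915]
contact_force: [-0.3, -0.4, 0.5]
opening: 0.109
```

```bash
python3 - <<'E'
from h import *
st()
im=ctrl.read_camera("scene");t=ctrl.read_camera("top")
f=lambda i,x,y:cv2.resize(i[y:y+80,x:x+80],None,fx=5,fy=5,interpolation=2)
cv2.imwrite("pics/a3.png",np.hstack([f(im,240,190),f(t,190,170)]))
E
```

```text
t 6.8 q [0.28, -0.09, 2.18, -0.87, 0.52, -0.35] p [0.5554, 0.1741, 0.2234] F [-0.33, -0.4, 0.49] op 0.109 oh 0.025
```

View pics/a3.png

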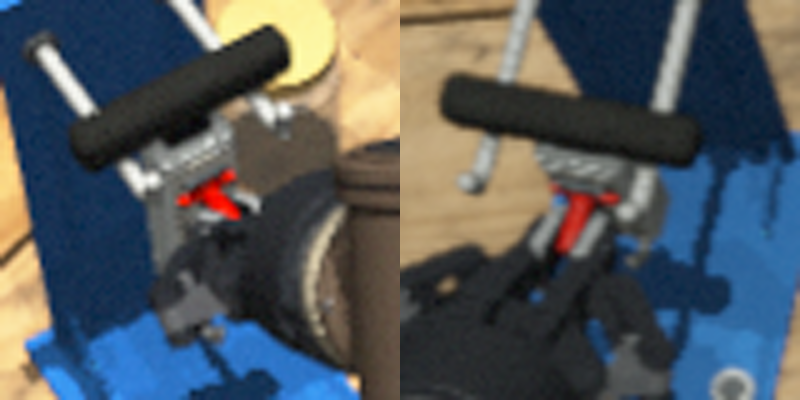

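Request:
play_rows(targets=[{"delta_pos":[0,0,0.002],"delta_rot":[0,0,0],"claw":6},{"delta_pos":[0,0,0.004],"delta_rot":[0,0,0],"claw":6},{"delta_pos":[0,0,0.0055],"delta_rot":[0,0,0],"claw":6},{"delta_pos":[0,0,0.0055],"delta_rot":[0,0,0],"claw":6},{"delta_pos":[0,0,0.0055],"delta_rot":[0,0,0],"claw":6}])

```text
time: 7.32
eef_pos: [0.5552, 0.1741, 0.2284]
tcp_rot: [0.056, 0.377, -0.132, 0.915]
contact_force: [0.3, -0.2, 0.6]
opening: 0.112
```

Request:
play_rows(targets=[{"delta_pos":[0,0,0.001],"delta_rot":[0,0,0],"claw":6},{"delta_pos":[0,0,0.002],"delta_rot":[0,0,0],"claw":6},{"delta_pos":[0,0,0.002],"delta_rot":[0,0,0],"claw":6},{"delta_pos":[0,0,0.002],"delta_rot":[0,0,0],"claw":6}])

```text
time: 7.65
eef_pos: [0.5548, 0.174, 0.2298]
tcp_rot: [0.056, 0.378, -0.132, 0.915]
contact_force: [-0.2, 0.4, -2.2]
opening: 0.106
```

Request:
play_rows(targets=[{"delta_pos":[0,0,0.001],"delta_rot":[0,0,0],"claw":6},{"delta_pos":[0,0,0.0015],"delta_rot":[0,0,0],"claw":6},{"delta_pos":[0,0,0.0015],"delta_rot":[0,0,0],"claw":6},{"delta_pos":[0,0,0.0015],"delta_rot":[0,0,0],"claw":6}])

```text
time: 7.98
eef_pos: [0.5546, 0.1739, 0.2309]
tcp_rot: [0.056, 0.378, -0.133, 0.915]
contact_force: [0.1, -0.1, -3.2]
opening: 0.109
```

```bash
python3 - <<'E'
from h import *
st()
E
```

```text
t 7.98 q [0.28, -0.1, 2.17, -0.85, 0.53, -0.38] p [0.5546, 0.1739, 0.2309] F [0.07, -0.12, -3.23] op 0.109 oh 0.025
```

Request:
play_rows(targets=[{"delta_pos":[0,0,0],"delta_rot":[0,0,0],"claw":30},{"delta_pos":[0,0,0],"delta_rot":[0,0,0],"claw":30},{"delta_pos":[0,0,0],"delta_rot":[0,0,0],"claw":30},{"delta_pos":[-0.007,0.002,0.007],"delta_rot":[0,0,0],"claw":30},{"delta_pos":[-0.02,0.006,0.02],"delta_rot":[0,0,0],"claw":30},{"delta_pos":[-0.04,0.012,0.041],"delta_rot":[0,0,0],"claw":30},{"delta_pos":[-0.068,0.02,0.07],"delta_rot":[0,0,0],"claw":50},{"delta_pos":[-0.068,0.02,0.12],"delta_rot":[0,0,0],"claw":50},{"delta_pos":[-0.068,0.02,0.16],"delta_rot":[0,0,0],"claw":50},{"delta_pos":[-0.068,0.02,0.16],"delta_rot":[0,0,0],"claw":50}])

```text
time: 8.82
eef_pos: [0.4877, 0.1951, 0.403]
tcp_rot: [0.059, 0.371, -0.13, 0.918]
contact_force: [0.6, -0.2, 1.3]
opening: 0.59
```

```bash
python3 - <<'E'
from h import *
st()
for j in('x','-x'):delta(*target("stand",(0,0,.37),90,j))
im=ctrl.read_camera("scene");t=ctrl.read_camera("top")
f=lambda i,x,y:cv2.resize(i[y:y+80,x:x+80],None,fx=5,fy=5,interpolation=2)
cv2.imwrite("pics/a4.png",np.hstack([f(im,240,180),f(t,190,165)]))
E
```

```text
t 8.82 q [0.37, -0.39, 2.08, -0.61, 0.86, -0.64] p [0.4877, 0.1951, 0.403] F [0.6, -0.25, 1.27] op 0.59 oh 0.025
dpos [0.1093, -0.0341, -0.027] drot [0.2458, 0.1381, -0.4699] rows 14.0
dpos [0.1093, -0.0341, -0.027] drot [-0.1382, 0.246, 0.4713] rows 14.0
```

View pics/a4.png

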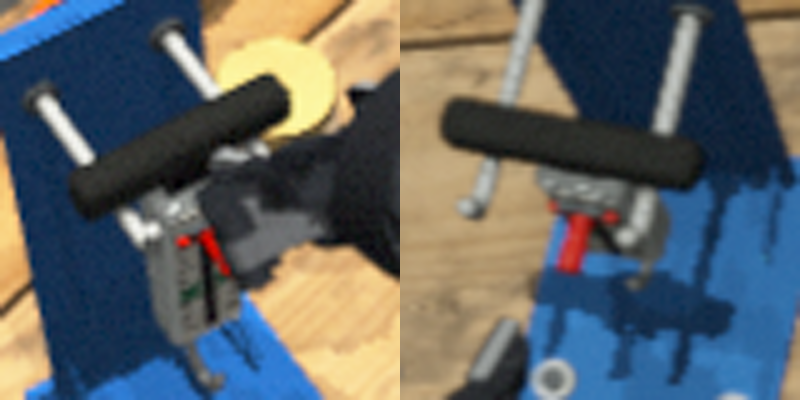

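Request:
play_rows(targets=[{"delta_pos":[0.109,-0.034,0.0],"delta_rot":[0.2458,0.1381,-0.47],"claw":50},{"delta_pos":[0.109,-0.034,0.0],"delta_rot":[0.2458,0.1381,-0.47],"claw":50},{"delta_pos":[0.109,-0.034,0.0],"delta_rot":[0.2458,0.1381,-0.47],"claw":50},{"delta_pos":[0.109,-0.034,0.0],"delta_rot":[0.2458,0.1381,-0.47],"claw":50},{"delta_pos":[0.109,-0.034,0.0],"delta_rot":[0.2458,0.1381,-0.47],"claw":50},{"delta_pos":[0.109,-0.034,0.0],"delta_rot":[0.2458,0.1381,-0.47],"claw":50},{"delta_pos":[0.109,-0.034,0.0],"delta_rot":[0.2458,0.1381,-0.47],"claw":50},{"delta_pos":[0.109,-0.034,0.0],"delta_rot":[0.2458,0.1381,-0.47],"claw":50},{"delta_pos":[0.109,-0.034,0.0],"delta_rot":[0.2458,0.1381,-0.47],"claw":50},{"delta_pos":[0.109,-0.034,0.0],"delta_rot":[0.2458,0.1381,-0.47],"claw":50},{"delta_pos":[0.109,-0.034,0.0],"delta_rot":[0.2458,0.1381,-0.47],"claw":50},{"delta_pos":[0.109,-0.034,0.0],"delta_rot":[0.2458,0.1381,-0.47],"claw":50},{"delta_pos":[0.109,-0.034,0.0],"delta_rot":[0.2458,0.1381,-0.47],"claw":50},{"delta_pos":[0.109,-0.034,0.0],"delta_rot":[0.2458,0.1381,-0.47],"claw":50},{"delta_pos":[0.109,-0.034,-0.02],"delta_rot":[0.2458,0.1381,-0.47],"claw":50},{"delta_pos":[0.109,-0.034,-0.027],"delta_rot":[0.2458,0.1381,-0.47],"claw":50},{"delta_pos":[0.109,-0.034,-0.027],"delta_rot":[0.2458,0.1381,-0.47],"claw":50}])

```text
time: 10.33
eef_pos: [0.5945, 0.1602, 0.3646]
tcp_rot: [-0.565, -0.428, 0.568, -0.419]
contact_force: [0.2, 0.5, -0.8]
opening: 0.585
```

```bash
python3 - <<'E'
from h import *
st()
delta(*target("stand",(0,0,.27),90,'x'))
o,a=S["stand"];P=lambda p:Rz(a)@np.array(p)+[*o,0]
for n in("scene","top"):print(n,"knob end@zero",proj(n,P((-.041,0,.225))).round(1),"bar ends",proj(n,[P((0,.052,.27)),P((0,-.052,.27))]).round(1).tolist())
E
```

```text
t 10.33 q [0.1, 0.1, 1.6, 0.01, 1.46, 0.38] p [0.5945, 0.1602, 0.3646] F [0.17, 0.46, -0.77] op 0.585 oh 0.025
dpos [0.0025, 0.0008, -0.0886] drot [-0.0023, -0.0035, -0.0003] rows 3.0
scene knob end@zero [[287.2 234.2]] bar ends [[254.7, 219.9], [297.2, 198.4]]
top knob end@zero [[222.8 219.9]] bar ends [[198.2, 189.2], [249.7, 199.4]]
```

Request:
play_rows(targets=[{"delta_pos":[0.0025,0.001,-0.03],"delta_rot":[-0.0023,-0.0035,0],"claw":50},{"delta_pos":[0.0025,0.001,-0.055],"delta_rot":[-0.0023,-0.0035,0],"claw":50},{"delta_pos":[0.0025,0.001,-0.075],"delta_rot":[-0.0023,-0.0035,0],"claw":50},{"delta_pos":[0.0025,0.001,-0.088],"delta_rot":[-0.0023,-0.0035,0],"claw":50},{"delta_pos":[0.0025,0.001,-0.088],"delta_rot":[-0.0023,-0.0035,0],"claw":40},{"delta_pos":[0.0025,0.001,-0.088],"delta_rot":[-0.0023,-0.0035,0],"claw":30},{"delta_pos":[0.0025,0.001,-0.088],"delta_rot":[-0.0023,-0.0035,0],"claw":25},{"delta_pos":[0.0025,0.001,-0.088],"delta_rot":[-0.0023,-0.0035,0],"claw":20},{"delta_pos":[0.0025,0.001,-0.088],"delta_rot":[-0.0023,-0.0035,0],"claw":15},{"delta_pos":[0.0025,0.001,-0.088],"delta_rot":[-0.0023,-0.0035,0],"claw":15},{"delta_pos":[0.0025,0.001,-0.088],"delta_rot":[-0.0023,-0.0035,0],"claw":15}], newtons=60)

```text
time: 11.25
eef_pos: [0.5982, 0.1612, 0.2791]
tcp_rot: [0.568, 0.422, -0.565, 0.424]
contact_force: [1.0, 0.4, 5.2]
opening: 0.223
```

```bash
python3 - <<'E'
from h import *
st()
delta(*target("stand",(0,0,.27),90,'x'))
E
```

```text
t 11.25 q [0.1, 0.15, 1.7, 0.0, 1.29, 0.39] p [0.5982, 0.1612, 0.2791] F [0.99, 0.37, 5.15] op 0.223 oh 0.025
dpos [-0.0012, -0.0002, -0.0031] drot [-0.0002, 0.0016, -0.0003] rows 1.0
```

Request:
play_rows(targets=[{"delta_pos":[0,0,0.005],"delta_rot":[0,0,0],"claw":15},{"delta_pos":[0,0,0.012],"delta_rot":[0,0,0],"claw":15},{"delta_pos":[0,0,0.022],"delta_rot":[0,0,0],"claw":15},{"delta_pos":[0,0,0.034],"delta_rot":[0,0,0],"claw":15},{"delta_pos":[0,0,0.046],"delta_rot":[0,0,0],"claw":15},{"delta_pos":[0,0,0.058],"delta_rot":[0,0,0],"claw":15},{"delta_pos":[0,0,0.07],"delta_rot":[0,0,0],"claw":15},{"delta_pos":[0,0,0.08],"delta_rot":[0,0,0],"claw":15},{"delta_pos":[0,0,0.08],"delta_rot":[0,0,0],"claw":15},{"delta_pos":[0,0,0.08],"delta_rot":[0,0,0],"claw":15}])

```text
time: 12.08
eef_pos: [0.5985, 0.1613, 0.3603]
tcp_rot: [0.568, 0.422, -0.564, 0.425]
contact_force: [0.1, -0.5, -4.0]
opening: 0.224
```

```bash
python3 - <<'E'
from h import *
st()
for x,z in((-.10,.35),):delta(*target("stand",(x,0,z),90,'x'))
delta(*target("panel",(.06,0,.35),90,'x'))
E
```

```text
t 12.08 q [0.1, 0.1, 1.6, 0.0, 1.43, 0.39] p [0.5985, 0.1613, 0.3603] F [0.12, -0.54, -3.98] op 0.224 oh 0.025
dpos [-0.0974, 0.0281, -0.0043] drot [-0.0002, 0.0022, -0.0003] rows 3.0
dpos [0.0213, -0.3537, -0.0043] drot [-0.0006, 0.0021, 0.1209] rows 9.0
```

Request:
play_rows(targets=[{"delta_pos":[-0.012,0.0035,0],"delta_rot":[0,0.002,0],"claw":15},{"delta_pos":[-0.032,0.0095,0],"delta_rot":[0,0.002,0],"claw":15},{"delta_pos":[-0.055,0.016,0],"delta_rot":[0,0.002,0],"claw":15},{"delta_pos":[-0.077,0.022,0],"delta_rot":[0,0.002,0],"claw":15},{"delta_pos":[-0.08,0.01,0],"delta_rot":[0,0.002,0.01],"claw":15},{"delta_pos":[-0.074,-0.015,0],"delta_rot":[0,0.002,0.02],"claw":15},{"delta_pos":[-0.066,-0.043,0],"delta_rot":[0,0.002,0.03],"claw":15},{"delta_pos":[-0.058,-0.073,0],"delta_rot":[0,0.002,0.04],"claw":15},{"delta_pos":[-0.05,-0.103,0],"delta_rot":[0,0.002,0.05],"claw":15},{"delta_pos":[-0.042,-0.133,0],"delta_rot":[0,0.002,0.06],"claw":15},{"delta_pos":[-0.034,-0.163,0],"delta_rot":[0,0.002,0.07],"claw":15},{"delta_pos":[-0.026,-0.193,0],"delta_rot":[0,0.002,0.08],"claw":15},{"delta_pos":[-0.018,-0.223,0],"delta_rot":[0,0.002,0.09],"claw":15},{"delta_pos":[-0.01,-0.253,0],"delta_rot":[0,0.002,0.1],"claw":15},{"delta_pos":[0,-0.283,0],"delta_rot":[0,0.002,0.11],"claw":15},{"delta_pos":[0.008,-0.31,0],"delta_rot":[0,0.002,0.12],"claw":15},{"delta_pos":[0.015,-0.335,0],"delta_rot":[0,0.002,0.121],"claw":15},{"delta_pos":[0.02,-0.348,0],"delta_rot":[0,0.002,0.121],"claw":15},{"delta_pos":[0.021,-0.354,0],"delta_rot":[0,0.002,0.121],"claw":15},{"delta_pos":[0.021,-0.354,0],"delta_rot":[0,0.002,0.121],"claw":15}])

```text
time: 13.75
eef_pos: [0.6191, -0.1931, 0.3593]
tcp_rot: [0.477, 0.524, -0.476, 0.521]
contact_force: [-0.4, 0.4, -3.1]
opening: 0.22
```

```bash
python3 - <<'E'
from h import *
st()
delta(*target("panel",(.045,0,.222),90,'x',.009))
im=ctrl.read_camera("scene");t=ctrl.read_camera("top")
f=lambda i,x,y:cv2.resize(i[y:y+120,x:x+100],None,fx=4,fy=4,interpolation=2)
cv2.imwrite("pics/a5.png",np.hstack([f(im,330,100),f(t,330,150)]))
E
```

```text
t 13.75 q [-0.46, 0.17, 1.53, 0.0, 1.45, -0.55] p [0.6191, -0.1931, 0.3593] F [-0.35, 0.39, -3.08] op 0.22 oh 0.025
dpos [-0.0143, -0.0008, -0.1283] drot [-0.0011, -0.0006, 0.0004] rows 4.0
```

View pics/a5.png

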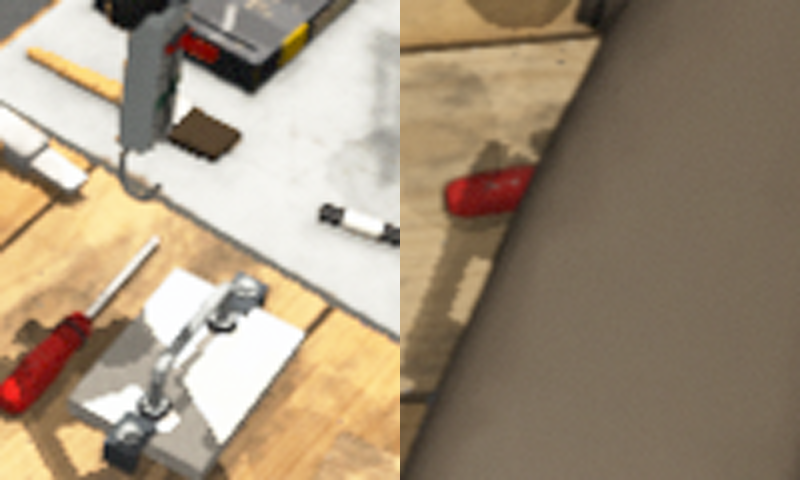

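```bash
python3 - <<'E'
from h import *
s=ctrl.get_state();p=s["eef_pos"];M=Ro.from_quat(s["tcp_rot"]).as_matrix();h=p+M[:,0]*.009
print("hook low proj",proj("scene",h+M[:,0]*.196).round(1),"obs 366.3,148.7")
print("housing bottom",proj("scene",h+M[:,0]*.136).round(1))
print("screwdriver",[atz("top",uv,z).round(3).tolist() for uv,z in(((345,199),.015),((380,194),.015),((423,188),.01))])
delta(*target("panel",(.036,0,.222),90,'x',.009))
print(np.degrees(Ro.from_matrix(M).as_euler('zyx')))
E
```

```text
hook low proj [[363.1 149.7]] obs 366.3,148.7
housing bottom [[365.1 133.7]]
screwdriver [[0.64, -0.095, 0.015], [0.645, -0.183, 0.015], [0.653, -0.293, 0.01]]
dpos [-0.0233, -0.0033, -0.129] drot [-0.0012, -0.0003, -0.0003] rows 4.0
[-90.0541891    5.37612717  90.21328288]
```

Request:
play_rows(targets=[{"delta_pos":[-0.012,-0.002,0],"delta_rot":[-0.001,0,0],"claw":15},{"delta_pos":[-0.023,-0.003,-0.01],"delta_rot":[-0.001,0,0],"claw":15},{"delta_pos":[-0.023,-0.003,-0.03],"delta_rot":[-0.001,0,0],"claw":15},{"delta_pos":[-0.023,-0.003,-0.05],"delta_rot":[-0.001,0,0],"claw":15},{"delta_pos":[-0.023,-0.003,-0.07],"delta_rot":[-0.001,0,0],"claw":15},{"delta_pos":[-0.023,-0.003,-0.09],"delta_rot":[-0.001,0,0],"claw":15},{"delta_pos":[-0.023,-0.003,-0.105],"delta_rot":[-0.001,0,0],"claw":15},{"delta_pos":[-0.023,-0.003,-0.117],"delta_rot":[-0.001,0,0],"claw":15},{"delta_pos":[-0.023,-0.003,-0.125],"delta_rot":[-0.001,0,0],"claw":15},{"delta_pos":[-0.023,-0.003,-0.129],"delta_rot":[-0.001,0,0],"claw":15},{"delta_pos":[-0.023,-0.003,-0.129],"delta_rot":[-0.001,0,0],"claw":15},{"delta_pos":[-0.023,-0.003,-0.129],"delta_rot":[-0.001,0,0],"claw":15}])

```text
time: 14.85
eef_pos: [0.5966, -0.1943, 0.232]
tcp_rot: [0.476, 0.523, -0.476, 0.523]
contact_force: [-0.1, -0.3, -3.9]
opening: 0.226
```

```bash
python3 - <<'E'
from h import *
st()
delta(*target("panel",(.0,0,.222),90,'x',.009))
im=ctrl.read_camera("scene")
cv2.imwrite("pics/a6.png",cv2.resize(im[130:220,330:430],None,fx=6,fy=6,interpolation=2))
E
```

```text
t 14.85 q [-0.48, 0.2, 1.72, 0.0, 1.22, -0.57] p [0.5966, -0.1943, 0.232] F [-0.08, -0.3, -3.95] op 0.226 oh 0.025
dpos [-0.0366, -0.0037, -0.001] drot [0.0, 0.0001, -0.0004] rows 1.0
```

View pics/a6.png

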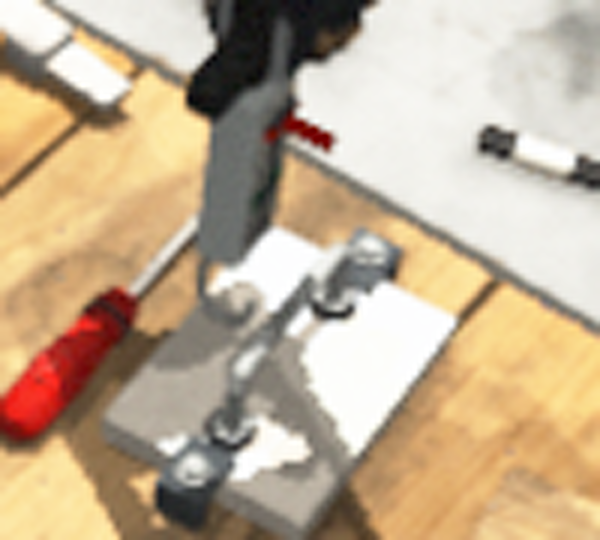

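Request:
play_rows(targets=[{"delta_pos":[-0.006,-0.0005,0],"delta_rot":[0,0,0],"claw":15},{"delta_pos":[-0.012,-0.001,0],"delta_rot":[0,0,0],"claw":15},{"delta_pos":[-0.018,-0.0015,0],"delta_rot":[0,0,0],"claw":15},{"delta_pos":[-0.022,-0.002,0],"delta_rot":[0,0,0],"claw":15},{"delta_pos":[-0.022,-0.002,0],"delta_rot":[0,0,0],"claw":15}])

```text
time: 15.32
eef_pos: [0.5738, -0.1967, 0.2326]
tcp_rot: [0.476, 0.522, -0.476, 0.523]
contact_force: [0.5, 0.2, -3.7]
opening: 0.222
```

Request:
play_rows(targets=[{"delta_pos":[-0.004,-0.0004,0],"delta_rot":[0,0,0],"claw":15},{"delta_pos":[-0.008,-0.0008,0],"delta_rot":[0,0,0],"claw":15},{"delta_pos":[-0.012,-0.001,0],"delta_rot":[0,0,0],"claw":15},{"delta_pos":[-0.0145,-0.0013,0],"delta_rot":[0,0,0],"claw":15},{"delta_pos":[-0.0145,-0.0013,0],"delta_rot":[0,0,0],"claw":15},{"delta_pos":[-0.0145,-0.0013,0],"delta_rot":[0,0,0],"claw":15}])

```text
time: 15.82
eef_pos: [0.5592, -0.198, 0.2326]
tcp_rot: [0.476, 0.522, -0.476, 0.523]
contact_force: [-0.7, 0.5, -3.8]
opening: 0.222
```

Request:
play_rows(targets=[{"delta_pos":[0,0,0.004],"delta_rot":[0,0,0],"claw":15},{"delta_pos":[0,0,0.009],"delta_rot":[0,0,0],"claw":15},{"delta_pos":[0,0,0.014],"delta_rot":[0,0,0],"claw":15},{"delta_pos":[0,0,0.018],"delta_rot":[0,0,0],"claw":15},{"delta_pos":[0,0,0.02],"delta_rot":[0,0,0],"claw":15},{"delta_pos":[0,0,0.02],"delta_rot":[0,0,0],"claw":15},{"delta_pos":[0,0,0.02],"delta_rot":[0,0,0],"claw":15}])

```text
time: 16.4
eef_pos: [0.5593, -0.198, 0.2529]
tcp_rot: [0.476, 0.522, -0.476, 0.523]
contact_force: [0.2, 1.1, -3.8]
opening: 0.22
```

Request:
play_rows(targets=[{"delta_pos":[0,0,0.003],"delta_rot":[0,0,0],"claw":15},{"delta_pos":[0,0,0.006],"delta_rot":[0,0,0],"claw":15},{"delta_pos":[0,0,0.009],"delta_rot":[0,0,0],"claw":15},{"delta_pos":[0,0,0.012],"delta_rot":[0,0,0],"claw":15},{"delta_pos":[0,0,0.015],"delta_rot":[0,0,0],"claw":15},{"delta_pos":[0,0,0.015],"delta_rot":[0,0,0],"claw":15},{"delta_pos":[0,0,0.015],"delta_rot":[0,0,0],"claw":15}])

```text
time: 16.98
eef_pos: [0.5591, -0.1978, 0.2676]
tcp_rot: [0.476, 0.522, -0.476, 0.523]
contact_force: [-0.5, -0.6, -7.7]
opening: 0.222
```

Request:
play_rows(targets=[{"delta_pos":[0,0,0.003],"delta_rot":[0,0,0],"claw":15},{"delta_pos":[0,0,0.006],"delta_rot":[0,0,0],"claw":15},{"delta_pos":[0,0,0.009],"delta_rot":[0,0,0],"claw":15},{"delta_pos":[0,0,0.012],"delta_rot":[0,0,0],"claw":15},{"delta_pos":[0,0,0.015],"delta_rot":[0,0,0],"claw":15},{"delta_pos":[0,0,0.018],"delta_rot":[0,0,0],"claw":15},{"delta_pos":[0,0,0.021],"delta_rot":[0,0,0],"claw":15},{"delta_pos":[0,0,0.024],"delta_rot":[0,0,0],"claw":15},{"delta_pos":[0,0,0.026],"delta_rot":[0,0,0],"claw":15},{"delta_pos":[0,0,0.028],"delta_rot":[0,0,0],"claw":15},{"delta_pos":[0,0,0.028],"delta_rot":[0,0,0],"claw":15},{"delta_pos":[0,0,0.028],"delta_rot":[0,0,0],"claw":15}])

```text
time: 17.98
eef_pos: [0.559, -0.1978, 0.2953]
tcp_rot: [0.476, 0.523, -0.476, 0.523]
contact_force: [0.5, -0.5, -12.0]
opening: 0.224
```

```bash
python3 - <<'E'
from h import *
F=[];Z=[]
for i in range(6):
    im=ctrl.read_camera("scene");s=ctrl.get_state();F.append(s["contact_force"]);Z.append(s["eef_pos"][2])
print(np.round(F,2).tolist(),np.mean(F,0).round(2),np.mean(Z).round(4))
cv2.imwrite("pics/a7.png",cv2.resize(im[100:200,330:430],None,fx=6,fy=6,interpolation=2))
E
```

```text
[[-0.03, -1.14, -11.71], [-0.04, 0.51, -12.69], [-0.15, 0.5, -12.57], [-0.15, 0.26, -12.73], [1.1, -0.05, -12.24], [0.06, 1.01, -13.12]] [  0.13   0.18 -12.51] 0.2953
```

View pics/a7.png

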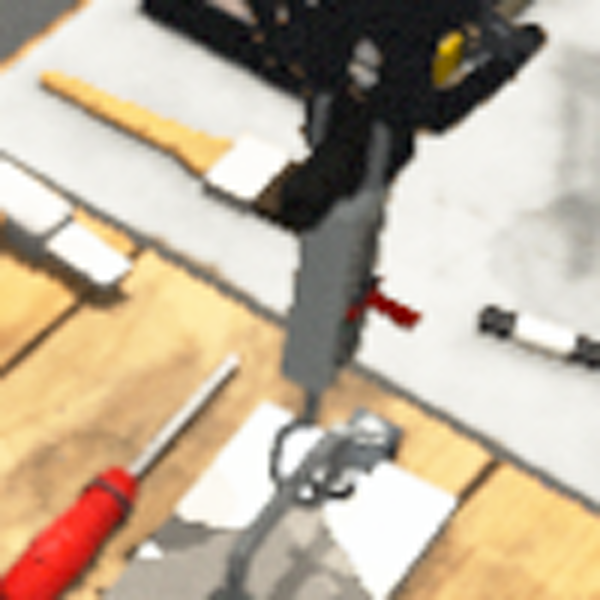

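Request:
play_rows(targets=[{"delta_pos":[0,0,0.002],"delta_rot":[0,0,0],"claw":15},{"delta_pos":[0,0,0.004],"delta_rot":[0,0,0],"claw":15},{"delta_pos":[0,0,0.006],"delta_rot":[0,0,0],"claw":15},{"delta_pos":[0,0,0.008],"delta_rot":[0,0,0],"claw":15},{"delta_pos":[0,0,0.0095],"delta_rot":[0,0,0],"claw":15},{"delta_pos":[0,0,0.0105],"delta_rot":[0,0,0],"claw":15},{"delta_pos":[0,0,0.011],"delta_rot":[0,0,0],"claw":15},{"delta_pos":[0,0,0.011],"delta_rot":[0,0,0],"claw":15}])

```text
time: 18.95
eef_pos: [0.5589, -0.1978, 0.3063]
tcp_rot: [0.476, 0.523, -0.476, 0.523]
contact_force: [-0.2, 0.2, -15.9]
opening: 0.218
```

```bash
python3 - <<'E'
from h import *
F=[];Z=[]
for i in range(24):
    im=ctrl.read_camera("scene");s=ctrl.get_state();F.append(s["contact_force"]);Z.append(s["eef_pos"][2])
print(np.mean(F,0).round(2),np.std(F,0).round(2),np.mean(Z).round(4),np.std(Z).round(5),s["time"])
cv2.imwrite("pics/a8raw.png",im)
M=Ro.from_quat(s["tcp_rot"]).as_matrix();R=np.column_stack([M[:,1],np.cross(-M[:,0],M[:,1]),-M[:,0]])
print(R.round(2))
for dz in(-.004,0,.004):
    h=s["eef_pos"]+[0,0,-.009+dz]
    print(dz,proj("scene",[h+R@np.array(p) for p in((-.012,.019,-.136),(.012,.019,-.136),(-.012,-.019,-.136))]).round(1).tolist())
E
```

```text
[  0.4   -0.09 -15.25] [0.4  0.43 0.5 ] 0.3063 3e-05 20.15
[[ 1.   -0.09 -0.  ]
 [ 0.09  1.   -0.  ]
 [ 0.    0.    1.  ]]
-0.004 [[383.3, 164.7], [375.4, 160.8], [390.5, 156.0]]
0 [[383.5, 163.7], [375.6, 159.8], [390.7, 155.0]]
0.004 [[383.7, 162.7], [375.7, 158.7], [390.9, 153.9]]
```

Request:
play_rows(targets=[{"delta_pos":[0,0,0],"delta_rot":[0,0,0],"claw":15},{"delta_pos":[0,0,0],"delta_rot":[0,0,0],"claw":15},{"delta_pos":[0,0,0],"delta_rot":[0,0,0],"claw":15},{"delta_pos":[0,0,0],"delta_rot":[0,0,0],"claw":15},{"delta_pos":[0,0,0],"delta_rot":[0,0,0],"claw":15},{"delta_pos":[0,0,-0.003],"delta_rot":[0,0,0],"claw":15},{"delta_pos":[0,0,-0.008],"delta_rot":[0,0,0],"claw":15},{"delta_pos":[0,0,-0.014],"delta_rot":[0,0,0],"claw":15},{"delta_pos":[0,0,-0.02],"delta_rot":[0,0,0],"claw":15},{"delta_pos":[0,0,-0.026],"delta_rot":[0,0,0],"claw":15},{"delta_pos":[0,0,-0.032],"delta_rot":[0,0,0],"claw":15},{"delta_pos":[0,0,-0.038],"delta_rot":[0,0,0],"claw":15},{"delta_pos":[0,0,-0.043],"delta_rot":[0,0,0],"claw":15},{"delta_pos":[0,0,-0.048],"delta_rot":[0,0,0],"claw":15},{"delta_pos":[0,0,-0.054],"delta_rot":[0,0,0],"claw":15},{"delta_pos":[0,0,-0.06],"delta_rot":[0,0,0],"claw":15},{"delta_pos":[0,0,-0.066],"delta_rot":[0,0,0],"claw":15},{"delta_pos":[0,0,-0.071],"delta_rot":[0,0,0],"claw":15},{"delta_pos":[0,0,-0.074],"delta_rot":[0,0,0],"claw":15},{"delta_pos":[0,0,-0.074],"delta_rot":[0,0,0],"claw":15}])

```text
time: 21.82
eef_pos: [0.5587, -0.1976, 0.2315]
tcp_rot: [0.476, 0.523, -0.476, 0.522]
contact_force: [-0.7, -0.3, -4.3]
opening: 0.227
```

Request:
play_rows(targets=[{"delta_pos":[0,0,0],"delta_rot":[0,0,0],"claw":15},{"delta_pos":[0.006,0.0005,0],"delta_rot":[0,0,0],"claw":15},{"delta_pos":[0.012,0.001,0],"delta_rot":[0,0,0],"claw":15},{"delta_pos":[0.018,0.0015,0],"delta_rot":[0,0,0],"claw":15},{"delta_pos":[0.024,0.002,0],"delta_rot":[0,0,0],"claw":15},{"delta_pos":[0.03,0.0028,0],"delta_rot":[0,0,0],"claw":15},{"delta_pos":[0.037,0.0035,0],"delta_rot":[0,0,0],"claw":15},{"delta_pos":[0.037,0.0035,0],"delta_rot":[0,0,0],"claw":15},{"delta_pos":[0.037,0.0035,0],"delta_rot":[0,0,0],"claw":15}])

```text
time: 22.57
eef_pos: [0.5961, -0.194, 0.2313]
tcp_rot: [0.476, 0.523, -0.476, 0.522]
contact_force: [0.5, 0.5, -3.2]
opening: 0.226
```

Request:
play_rows(targets=[{"delta_pos":[0,0,0.01],"delta_rot":[0,0,0],"claw":15},{"delta_pos":[0,0,0.03],"delta_rot":[0,0,0],"claw":15},{"delta_pos":[0,0,0.055],"delta_rot":[0,0,0],"claw":15},{"delta_pos":[0,0,0.08],"delta_rot":[0,0,0],"claw":15},{"delta_pos":[0,0,0.105],"delta_rot":[0,0,0],"claw":15},{"delta_pos":[0,0,0.12],"delta_rot":[0,0,0],"claw":15},{"delta_pos":[0,0.01,0.129],"delta_rot":[0,0,0],"claw":15},{"delta_pos":[-0.005,0.035,0.129],"delta_rot":[0,0,-0.01],"claw":15},{"delta_pos":[-0.012,0.065,0.129],"delta_rot":[0,0,-0.02],"claw":15},{"delta_pos":[-0.02,0.095,0.129],"delta_rot":[0,0,-0.03],"claw":15},{"delta_pos":[-0.027,0.125,0.129],"delta_rot":[0,0,-0.04],"claw":15},{"delta_pos":[-0.034,0.155,0.129],"delta_rot":[0,0,-0.05],"claw":15},{"delta_pos":[-0.041,0.185,0.129],"delta_rot":[0,0,-0.065],"claw":15},{"delta_pos":[-0.048,0.215,0.129],"delta_rot":[0,0,-0.08],"claw":15},{"delta_pos":[-0.055,0.245,0.129],"delta_rot":[0,0,-0.095],"claw":15},{"delta_pos":[-0.062,0.275,0.129],"delta_rot":[0,0,-0.105],"claw":15},{"delta_pos":[-0.069,0.305,0.129],"delta_rot":[0,0,-0.115],"claw":15},{"delta_pos":[-0.073,0.335,0.129],"delta_rot":[0,0,-0.121],"claw":15},{"delta_pos":[-0.075,0.36,0.129],"delta_rot":[0,0,-0.121],"claw":15},{"delta_pos":[-0.075,0.377,0.129],"delta_rot":[0,0,-0.121],"claw":15}])

```text
time: 24.23
eef_pos: [0.5193, 0.1858, 0.3601]
tcp_rot: [-0.566, -0.425, 0.566, -0.423]
contact_force: [0.2, 0.2, -3.1]
opening: 0.22
```

Request:
play_rows(targets=[{"delta_pos":[0,0,0],"delta_rot":[0,0,0],"claw":15},{"delta_pos":[0,0,0],"delta_rot":[0,0,0],"claw":15}])

```text
time: 24.4
eef_pos: [0.5181, 0.187, 0.3597]
tcp_rot: [-0.565, -0.426, 0.566, -0.423]
contact_force: [-0.5, -0.4, -3.6]
opening: 0.227
```

```bash
python3 - <<'E'
from h import *
st()
M=Ro.from_quat([.568,.422,-.564,.425]).as_matrix()
delta(np.array([.5215,.1833,.3603]),M);delta(np.array([.5985,.1613,.3603]),M)
s=ctrl.get_state();im=ctrl.read_camera("top");im2=ctrl.read_camera("scene")
cv2.imwrite("pics/b_top.png",im);cv2.imwrite("pics/b_scene.png",im2)
E
```

```text
t 24.4 q [0.16, -0.05, 1.76, 0.0, 1.44, 0.44] p [0.5181, 0.187, 0.3597] F [-0.45, -0.43, -3.59] op 0.227 oh 0.025
dpos [0.0034, -0.0037, 0.0006] drot [-0.0007, -0.0035, -0.0014] rows 1.0
dpos [0.0804, -0.0257, 0.0006] drot [-0.0007, -0.0035, -0.0014] rows 3.0
```

Request:
play_rows(targets=[{"delta_pos":[0.0034,-0.0037,0],"delta_rot":[0,-0.0035,-0.001],"claw":15},{"delta_pos":[0.018,-0.008,0],"delta_rot":[0,-0.0035,-0.001],"claw":15},{"delta_pos":[0.034,-0.0125,0],"delta_rot":[0,-0.0035,-0.001],"claw":15},{"delta_pos":[0.05,-0.017,0],"delta_rot":[0,-0.0035,-0.001],"claw":15},{"delta_pos":[0.066,-0.0215,0],"delta_rot":[0,-0.0035,-0.001],"claw":15},{"delta_pos":[0.076,-0.0245,0],"delta_rot":[0,-0.0035,-0.001],"claw":15},{"delta_pos":[0.0804,-0.0257,0],"delta_rot":[0,-0.0035,-0.001],"claw":15},{"delta_pos":[0.0804,-0.0257,-0.01],"delta_rot":[0,-0.0035,-0.001],"claw":15},{"delta_pos":[0.0804,-0.0257,-0.03],"delta_rot":[0,-0.0035,-0.001],"claw":15},{"delta_pos":[0.0804,-0.0257,-0.048],"delta_rot":[0,-0.0035,-0.001],"claw":15},{"delta_pos":[0.0804,-0.0257,-0.062],"delta_rot":[0,-0.0035,-0.001],"claw":15},{"delta_pos":[0.0804,-0.0257,-0.072],"delta_rot":[0,-0.0035,-0.001],"claw":15},{"delta_pos":[0.0804,-0.0257,-0.076],"delta_rot":[0,-0.0035,-0.001],"claw":15},{"delta_pos":[0.0804,-0.0257,-0.077],"delta_rot":[0,-0.0035,-0.001],"claw":15},{"delta_pos":[0.0804,-0.0257,-0.077],"delta_rot":[0,-0.0035,-0.001],"claw":15}])

```text
time: 25.75
eef_pos: [0.5994, 0.1599, 0.2833]
tcp_rot: [0.569, 0.422, -0.564, 0.425]
contact_force: [-0.4, 0.7, -3.2]
opening: 0.22
```

Request:
play_rows(targets=[{"delta_pos":[0,0,-0.001],"delta_rot":[0,0,0],"claw":15},{"delta_pos":[0,0,-0.002],"delta_rot":[0,0,0],"claw":15},{"delta_pos":[0,0,-0.003],"delta_rot":[0,0,0],"claw":15},{"delta_pos":[0,0,-0.003],"delta_rot":[0,0,0],"claw":15}])

```text
time: 26.08
eef_pos: [0.5995, 0.1599, 0.2807]
tcp_rot: [0.569, 0.422, -0.563, 0.425]
contact_force: [-0.7, 0.6, -3.7]
opening: 0.221
```

```bash
python3 - <<'E'
from h import *
st()
E
```

```text
t 26.08 q [0.1, 0.15, 1.7, 0.0, 1.29, 0.38] p [0.5995, 0.1599, 0.2807] F [-0.66, 0.57, -3.73] op 0.221 oh 0.025
```

Still hanging; lower 1 mm at a time.

Request:
play_rows(targets=[{"delta_pos":[0,0,-0.001],"delta_rot":[0,0,0],"claw":15},{"delta_pos":[0,0,-0.002],"delta_rot":[0,0,0],"claw":15},{"delta_pos":[0,0,-0.002],"delta_rot":[0,0,0],"claw":15},{"delta_pos":[0,0,-0.002],"delta_rot":[0,0,0],"claw":15}])

```text
time: 26.42
eef_pos: [0.5997, 0.1599, 0.2793]
tcp_rot: [0.57, 0.422, -0.563, 0.425]
contact_force: [0.5, 0.9, -1.2]
opening: 0.221
```

Request:
play_rows(targets=[{"delta_pos":[0,0,-0.001],"delta_rot":[0,0,0],"claw":15},{"delta_pos":[0,0,-0.001],"delta_rot":[0,0,0],"claw":15},{"delta_pos":[0,0,-0.001],"delta_rot":[0,0,0],"claw":15}])

```text
time: 26.67
eef_pos: [0.5997, 0.1599, 0.2792]
tcp_rot: [0.57, 0.422, -0.563, 0.425]
contact_force: [-2.5, -0.1, 2.3]
opening: 0.22
```

Request:
play_rows(targets=[{"delta_pos":[0,0,0],"delta_rot":[0,0,0],"claw":24},{"delta_pos":[0,0,0],"delta_rot":[0,0,0],"claw":32},{"delta_pos":[0,0,0],"delta_rot":[0,0,0],"claw":50},{"delta_pos":[0,0,0],"delta_rot":[0,0,0],"claw":50},{"delta_pos":[0,0,0],"delta_rot":[0,0,0],"claw":50},{"delta_pos":[0,0,0.015],"delta_rot":[0,0,0],"claw":50},{"delta_pos":[0,0,0.035],"delta_rot":[0,0,0],"claw":50},{"delta_pos":[0,0,0.07],"delta_rot":[0,0,0],"claw":50},{"delta_pos":[0,0,0.1],"delta_rot":[0,0,0],"claw":50},{"delta_pos":[-0.02,-0.04,0.11],"delta_rot":[0,0,0],"claw":50},{"delta_pos":[-0.04,-0.08,0.11],"delta_rot":[0,0,0],"claw":50},{"delta_pos":[-0.06,-0.12,0.11],"delta_rot":[0,0,0],"claw":50},{"delta_pos":[-0.08,-0.16,0.11],"delta_rot":[0,0,0],"claw":50},{"delta_pos":[-0.1,-0.2,0.11],"delta_rot":[0,0,0],"claw":50},{"delta_pos":[-0.1,-0.24,0.11],"delta_rot":[0,0,0],"claw":50},{"delta_pos":[-0.1,-0.28,0.11],"delta_rot":[0,0,0],"claw":50},{"delta_pos":[-0.1,-0.32,0.11],"delta_rot":[0,0,0],"claw":50},{"delta_pos":[-0.1,-0.36,0.11],"delta_rot":[0,0,0],"claw":50},{"delta_pos":[-0.1,-0.4,0.11],"delta_rot":[0,0,0],"claw":50},{"delta_pos":[-0.1,-0.4,0.11],"delta_rot":[0,0,0],"claw":50}])

```text
time: 28.33
eef_pos: [0.4989, -0.2456, 0.3885]
tcp_rot: [0.57, 0.419, -0.565, 0.424]
contact_force: [-0.8, -0.3, -0.4]
opening: 0.586
```

```bash
python3 - <<'E'
from h import *
st()
im=np.mean([ctrl.read_camera("scene") for _ in range(4)],0).astype(np.uint8);t=ctrl.read_camera("top")
cv2.imwrite("pics/f_s.png",im);cv2.imwrite("pics/f_t.png",t)
f=lambda i,x,y,k:cv2.resize(i[y:y+400//k,x:x+400//k],None,fx=k,fy=k,interpolation=2)
cv2.imwrite("pics/f1.png",np.hstack([f(im,248,190,8),f(t,190,165,5)]))
o,a=S["stand"];P=lambda p:Rz(a)@np.array(p)+[*o,0]
for e in(.042,.048,.054):print(e,[proj(n,P((-.041,0,.225-e))).round(1).tolist() for n in("scene","top")])
i0=cv2.imread("pics/scene0.png").astype(int);t0=cv2.imread("pics/top0.png").astype(int)
for nm,A,B,bx in(("screwdr s",im,i0,(325,155,372,205)),("spool s",im,i0,(335,232,362,262)),("jar t",t,t0,(280,160,316,205)),("spool t",t,t0,(296,240,324,270))):
    x,y,X,Y=bx;print(nm,np.abs(A.astype(int)-B)[y:Y,x:X].mean().round(2))
E
```

```text
t 28.33 q [-0.64, -0.05, 1.71, 0.01, 1.48, -0.35] p [0.4989, -0.2456, 0.3885] F [-0.75, -0.28, -0.41] op 0.586 oh 0.025
0.042 [[[288.0, 244.6]], [[226.5, 224.7]]]
0.048 [[[288.1, 246.0]], [[227.0, 225.3]]]
0.054 [[[288.3, 247.4]], [[227.5, 226.0]]]
screwdr s 6.02
spool s 6.24
jar t 14.58
spool t 11.97
```

View pics/f1.png

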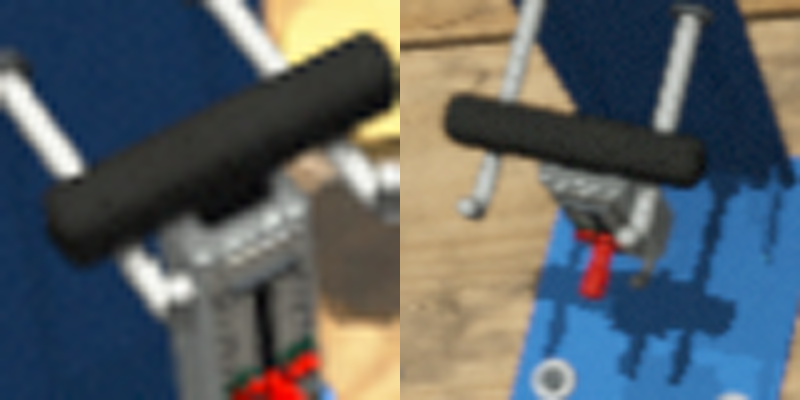

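```bash
python3 - <<'E'
import cv2,numpy as np
im,t=cv2.imread("pics/f_s.png"),cv2.imread("pics/f_t.png");i0,t0=cv2.imread("pics/scene0.png"),cv2.imread("pics/top0.png")
for nm,A,B,(x,y,X,Y) in(("screw s",im,i0,(328,155,372,205)),("spool s",im,i0,(335,232,362,262)),("jar t",t,t0,(280,160,316,205)),("spool t",t,t0,(296,240,324,270)),("table t (ref)",t,t0,(205,255,235,290)),("screw t",t,t0,(340,180,425,206))):
    r=cv2.matchTemplate(A[y-8:Y+8,x-8:X+8],B[y:Y,x:X],cv2.TM_CCOEFF_NORMED);_,m,_,l=cv2.minMaxLoc(r);print(nm,round(m,3),l[0]-8,l[1]-8)
h=im[225:275,265:305].astype(int);m=(h[...,2]>150)&(h[...,1]<70)
ys,xs=np.nonzero(m);print("red scene x",xs.min()+265,xs.max()+265,"y",ys.min()+225,ys.max()+225,"low end x",xs[ys>=ys.max()-1].mean()+265)
h=t[205:245,210:245].astype(int);m=(h[...,2]>120)&(h[...,1]<70);ys,xs=np.nonzero(m);print("top y",ys.min()+205,ys.max()+205)
E
```

```text
screw s 0.994 0 0
spool s 0.999 0 0
jar t 0.999 0 0
spool t 0.999 0 0
table t (ref) 0.997 0 0
screw t 0.986 0 0
red scene x 279 288 y 234 245 low end x 286.5
top y 211 223
```

```bash
python3 - <<'E'
import cv2,numpy as np
a4=cv2.imread("pics/a4.png")
Z=cv2.resize(a4[:,:400],(80,80),interpolation=cv2.INTER_AREA)
s0=cv2.imread("pics/scene0.png")[180:260,240:320];f=cv2.imread("pics/f_s.png")[180:260,240:320]
t0=cv2.imread("pics/top0.png")[165:245,190:270];tf=cv2.imread("pics/f_t.png")[165:245,190:270];tz=cv2.resize(a4[:,400:],(80,80),interpolation=cv2.INTER_AREA)
for tr in((Z,f,s0),(tz,tf,t0)):
    c=[]
    for i in tr:
        i=i.astype(float);w=np.clip(i[...,2]-1.5*np.maximum(i[...,1],i[...,0])-25,0,None);w[:30]*= 1
        yy,xx=np.mgrid[:80,:80];c.append(((w*xx).sum()/w.sum(),(w*yy).sum()/w.sum()))
    c=np.array(c);d=c[2]-c[0];print(c.round(2).tolist(),"fraction",round((c[1]-c[0])@d/(d@d),3))
E
```

```text
[[39.68, 46.81], [43.38, 58.83], [43.9, 64.18]] fraction 0.702
[[35.13, 47.63], [39.12, 52.3], [40.59, 55.9]] fraction 0.616
```

```bash
python3 -c "
from plant import ctrl
print(ctrl.sign_off())"
```

```text
the job is handed in; nothing more can be done
None
```

I completed the whole test and handed it in at about 28 s of the 67 s allowed. The sign-off gives no verdict.

- **Zeroing:** I pinched the tell-tale's knob and pushed it up until the force showed it was against the pointer. The next picture showed it at zero to within about 2 mm.
- **Pull:** I hooked the balance under the bow and raised it slowly to about 11.4 N. That is a reading of about 47 mm by force and 49 mm by position. I held it there for more than 1.5 s, then eased off and unhooked.
- **Rehang:** The balance is back on both prongs, and the tool height at contact matched the pick-up height to within 0.2 mm. The gripper is open and well clear.

**Last checks**
- **Record:** The final picture shows the tell-tale on the green band. My image measurements put it at about 45 to 51 mm, inside the 42 to 54 mm band. They disagree by up to 6 mm, and the zero picture was partly hidden by the gripper.
- **Spring at zero:** I did not measure this separately after the rehang. The force was back to the balance's own weight once it was unhooked.
- **Bystanders:** Image matching shows the spool, jar and screwdriver unmoved.
- **Hanging position:** My image fit put the balance about 8 mm deeper on the prongs than the stand's seat point, from the start. I hung it back where I found it, to within about 2 mm.

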